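# Turn and lock the display turntable

## Task

Turn the walnut display turntable until its door knob stands right above the lock lever. Then reach in under the platter's rim and press the lever's thumb pad down until it catches and stays down by itself, so that the turntable is locked. Let go of everything, and leave the loose brass goods on the counter undisturbed.

Things in the scene. Friction and masses are not known exactly. Their poses are not given: they have to be found in the camera images.
- stand: fixed stand of the turntable: round walnut foot 224 mm across, 12 mm thick, brass column 56 mm thick. Origin at the centre of the foot's underside, on the counter, on the platter's upright axis; z up; its -x axis points from that axis to the lock lever. On that side a brass tongue 56 mm wide, 8 mm high lies on the counter under the lever, out to 225 mm from the axis (69 mm past the platter's rim)
- axis_top (a point): centre of the platter's top face, on its upright axis, 133 mm above the counter. The platter is a round walnut disc 312 mm across and 18 mm thick (underside at 115 mm). Screwed to it are a compass bowl (96 mm across, 52 mm high), an oarlock 70 mm high and a turnbuckle 15 mm high, all more than 50 mm from the knob's grip
- knob (a point): centre of the grip of the upright brass cabin door knob (spotted with verdigris) fixed on the platter 125 mm from its axis: a round grip 34 mm across and 24 mm high on a thinner stem. This point is 165 mm above the counter, 32 mm above the platter's top; the knob's top is at 177 mm. It moves round with the platter
- platter (a joint): platter angle (rad): 0 with the knob right above the lock lever, growing clockwise seen from above; turns both ways to 2.6. Light friction (about 1 N at the knob) keeps it where it is left. A pin on the lever rises into the one notch under the platter only within about 0.08 rad of 0; elsewhere the lever is blocked after a few mm
- pad (a point): centre of the top face of the lever's brass thumb pad (40 mm wide, 30 mm along the lever, 8 mm thick), under the platter's rim. Up: 61 mm above the counter, 146 mm from the platter's axis, outer edge high by 0.2 rad and 5 mm outside the rim, 50 mm clear below the platter. At its stop: 41 mm above the counter, sloping 0.24 rad the other way
- lever (a joint): lock lever angle (rad): 0 up, grows as the pad is pressed down, stop at 0.44. Hinged 48 mm above the counter, 100 mm from the platter's axis. A spring pushes it up: 4 N at the pad at first, up to about 10 N on the way, then hard at the stop. Pressed past about 0.36 with the pin in the notch, a sprung pawl snaps under its tail and holds it at about 0.31; let go earlier, it springs back up
- oarlock: loose brass oarlock lying flat on the counter, a U-shaped horn 86 mm wide with a shank, 12 mm thick. Origin on the counter 12 mm from the bend of the U
- bell: loose small brass bell, 72 mm across the mouth, 60 mm high, standing on its mouth. Origin at the centre of its underside
- cleat: loose brass mooring cleat, 130 mm long and 40 mm high, on its flat foot. Origin at the centre of its underside, x along its length

How it is judged:
By the outcome, as a careful person would: the job done as asked, in the order asked, and still so for the second after the job is handed in, with the robot touching nothing.
It also fails if it takes over 45 s, if anything falls off the work surface, if the arm or the gripper's body presses on something with over 40 N, if the wrist force passes 120 N, or if a joint passes its speed limit or range.

## Robot

A 6-joint arm with a two-finger parallel gripper is mounted at the origin on the work surface. World frame = base frame: x ahead of the robot, y to its left, z up, the work surface at z = 0. Lengths are in mm, angles in rad, forces in N, time in s.
With the tool pointing down it reaches from about 350 to 775 mm from the base axis. Payload 7.3 kg.
Tool frame: the origin (TCP) lies at the very end of the fingers, on their centre line; the grasp point (between the pads) lies 19 mm behind it; z points along the fingers, y is the line along which they close (so a half turn about z gives the same grasp; the last joint's range is limited). The gripper opens to 92 mm and grips with 3 to 60 N. Pads are 19 mm wide; open, the fingers measure 130 mm over their backs; the gripper's body (75 mm by 190 mm) begins 47 mm behind the grasp point.
Start: joints at [-0.146, 0.342, 1.524, -0, 1.275, -0.146], TCP at [525.019, 0.019, 226.741] pointing down, gripper open.
Joint ranges: [-2.53, 2.53], [-0.77, 2.02], [0.04, 2.7], [-1, 4.14], [0.28, 2.66], [-3.11, 3.11]. Speed limits (rad/s): [2.57, 2.57, 3.14, 3.14, 3.14, 3.14].

## Interface

Orientations are given as [roll, pitch, yaw] about the fixed x, y, z axes, in that order (R = Rz(yaw) Ry(pitch) Rx(roll)).
In Python, from plant import get_obs, optics, ticket, finder gives the robot as it stands.
- The arm moves only by the tool send_rows, never from a script. Its arguments are lists of equal length, an entry for each row: "offset": the shift along the tool's x, y, z scaled (see below), a list of three; "delta_rot": the turn, a rotation vector about the tool's x, y, z scaled (see below), a list of three. In form: {"offset": [[dx, dy, dz], ...], "delta_rot": [[rx, ry, rz], ...]}. A call has 1 to 8 rows; each row is the pose to reach, as a shift and turn from the pose commanded when the call began, along the tool's axes at that moment, turning the shorter way round; what a row does not reach only later rows make up. The controller multiplies each number of a shift by 120 mm and each number of a turn by 360 degrees. A row lasts 1/8 s, in which the tool goes at most 62.5 mm and 10.7 degrees, less where a joint would pass 70% of its speed; a pose out of reach is approached as far as the arm can. A call with a number of a shift or a turn outside -1 to 1 is refused whole. A call with a gripper value outside its range is refused whole. "grip" is the opening, from 0 (shut) to 1 (fully open), set as the call begins (left out, the last holds). The fingers move at their own pace and stop on an object; the grip force is fixed at half the most. Time passes only in rows, so rows that repeat a pose let the fingers close. It gives the time, the measured TCP pose, the force, the opening and the grip force at its end, in the units of the state.
- get_obs(): the state, without advancing time (a new reading comes with each control period).
- optics.capture(name): name is "scene" or "side" or "wrist"; returns the picture (480x640x3 uint8, red, green, blue); there is no depth.
- optics.get_calibration(name): a dict with "fx", "fy", "cx", "cy" (pixels), "k1" (the pictures are not rectified: a ray, as slopes to the right and down, at radius r is drawn at 1 + k1 r^2 times it, then the intrinsics apply), "world_from_camera" (4x4, takes a point from camera to world coordinates). Camera axes: x right, y down, z forward; pixel columns grow to the right and rows downward; lengths in mm; the calibration is good to about 2 mm. A picture is of the moment at which its call begins: read the wrist's pose just before it. get_calibration takes no time and is no camera call; for the wrist camera it gives the pose at the moment of the call.
- ticket.close_job(): hands the job in; it is judged then, once.
Trained networks look in the newest picture that a camera, given by its name, has taken for a name from the list of things; names that differ only in an ending like _2 or _b are one class to them, and where a whole thing is asked for, a point or a joint stands for the part that bears it (a point fixed in the world has none). Each returns a list of dicts, best first, with "confidence" (0 to 1); they miss things now and then, are a little off and sometimes report something else, mostly with a low value. They report only what shows in the picture. A call takes as long as a camera call.
- finder.boxes_of(target, camera): "box" ([left, top, right, bottom] in pixels, round what is visible of it).
- finder.silhouettes(target, camera): "region" (480x640 bool, what is visible of it) and "box" ([left, top, right, bottom] in pixels, round what is visible of it).
- finder.pinpoint(target, camera): "uv" ([column, row] in pixels: a listed point, or the origin of a listed thing).
The state is a dict: "time": time; "joint_positions": joint angles; "dq": joint speeds; "tau": joint torques, N m; "tool_pos": TCP position; "tcp_rot": TCP orientation; "contact_force": force on the tool from outside, world axes, zero at the start; "moment": the same for the moment, N m; "grip_width": finger opening in mm; "finger_force": force on a finger pad.
Only numpy, scipy, OpenCV 4.12 (cv2) and the standard library are available. Lean on these libraries where they do the work, as an engineer would, in place of code of your own. Each camera call takes 0.05 s, during which the arm holds its last target. There are 200 camera calls.

## Working session

There is one attempt and no reset: what is moved stays moved. The work goes in short steps, Python scripts to look and compute and a tool call to move; the robot and the scene stay as the last step left them, time stands still between calls to the robot, and variables do not carry over. Pictures are saved under pics/ and viewed, at most 10 in all, crops included, and the job is handed in when it is done.

Besides the shell and the picture viewer there is one more tool, called after ">>>" as name(argument=value, ...) on one line, values as JSON. send_rows: Moves the arm, as the interface text tells. Its arguments: {"type":"object","properties":{"offset":{"type":"array"},"delta_rot":{"type":"array"},"grip":{"type":"number"}},"required":["offset","delta_rot"]}

```bash
mkdir -p pics; cat > h.py <<'E'
import numpy as np, cv2
from plant import get_obs, optics, ticket, finder
from scipy.spatial.transform import Rotation as Rn
def ray(c,uv):
    k=optics.get_calibration(c); T=np.array(k["world_from_camera"])
    d=np.array([(uv[0]-k["cx"])/k["fx"],(uv[1]-k["cy"])/k["fy"]]); u=d.copy()
    for _ in range(20): u=d/(1+k["k1"]*(u@u))
    v=T[:3,:3]@np.array([u[0],u[1],1]); return T[:3,3],v/np.linalg.norm(v)
def atz(c,uv,z):
    o,v=ray(c,uv); return o+v*(z-o[2])/v[2]
def tri(rs):
    A=0;b=0
    for o,v in rs:
        P=np.eye(3)-np.outer(v,v); A=A+P; b=b+P@o
    x=np.linalg.solve(A,b); return x,[np.linalg.norm((np.eye(3)-np.outer(v,v))@(x-o)) for o,v in rs]
def proj(c,p):
    k=optics.get_calibration(c); T=np.linalg.inv(np.array(k["world_from_camera"])); q=T[:3,:3]@p+T[:3,3]
    s=q[:2]/q[2]; s=s*(1+k["k1"]*(s@s)); return s*[k["fx"],k["fy"]]+[k["cx"],k["cy"]]
E
cat > look.py <<'E'
from h import *
import sys
np.set_printoptions(precision=1,suppress=True)
pic={}
for c in ["scene","side"]:
    pic[c]=optics.capture(c); cv2.imwrite(f"pics/{c}{sys.argv[1]}.png",pic[c][:,:,::-1])
Z=dict(stand=0,axis_top=133,knob=165,pad=61,oarlock=0,bell=0,cleat=0)
for n in sys.argv[2:] or Z:
    rs=[]
    for c in pic:
        for d in finder.pinpoint(n,c)[:2]:
            print(n,c,np.array(d["uv"]),round(d["confidence"],2),atz(c,d["uv"],Z[n]))
            if len(rs)<1 or c=="side" and len(rs)<2: rs.append(ray(c,d["uv"]))
    if len(rs)==2: print("   tri",*tri(rs))
E
python3 look.py 0; python3 -c "
from h import *
print(get_obs())
for c in ['scene','side']: print(optics.get_calibration(c)['world_from_camera'])"
```

```text
stand scene [287.8 269.6] 0.82 [559.9  43.2   0. ]
stand side [284.7 273.9] 0.88 [557.3  45.4   0. ]
stand side [254.1 377.2] 0.25 [748.7 -34.7   0. ]
   tri [549.6  45.1 -11.7] [np.float64(1.4240467124635843), np.float64(1.4240467124635445)]
axis_top scene [287.8 221.2] 0.93 [556.4  48.3 133. ]
axis_top side [281.5 226.8] 0.65 [560.4  44.5 133. ]
   tri [577.   44.7 152.8] [np.float64(2.2414953240992195), np.float64(2.241495324099207)]
knob scene [236.1 179. ] 0.95 [465.5 -36.1 165. ]
knob side [223.9 179.3] 0.94 [465.3 -36.7 165. ]
   tri [459.2 -36.7 159.6] [np.float64(0.21473123976526998), np.float64(0.21473123976530742)]
pad scene [375.3 340.5] 0.62 [774.2 162.8  61. ]
pad scene [213.6 271.2] 0.46 [592.4 -93.7  61. ]
pad side [202.1 278.4] 0.47 [585.3 -96.5  61. ]
   tri [1169.   -12.5  809.6] [np.float64(10.798254523586987), np.float64(10.798254523587026)]
oarlock scene [375.4 339.5] 0.67 [739.2 178.2   0. ]
oarlock side [382.1 344.6] 0.63 [732.4 180.6   0. ]
oarlock side [251.8 379.8] 0.2 [752.3 -38.7   0. ]
   tri [687.4 202.8 -92.3] [np.float64(2.355037532129539), np.float64
[... 977 characters left out ...]
rce': array([0.24626063, 0.09214194, 0.77182563]), 'moment': array([-0.01255969, -0.00235754,  0.02593152]), 'finger_force': 0.0, 'grip_width': 91.79368451213693}
[[ 1.56674561e-01  7.28773268e-01 -6.66590283e-01  1.13056209e+03]
 [ 9.87572534e-01 -1.07130342e-01  1.14993822e-01  3.37696096e+00]
 [ 1.23923780e-02 -6.76322862e-01 -7.36501063e-01  7.18505893e+02]
 [ 0.00000000e+00  0.00000000e+00  0.00000000e+00  1.00000000e+00]]
[[ 2.04218025e-01  7.58490426e-01 -6.18859654e-01  1.10680975e+03]
 [ 9.78753090e-01 -1.46342265e-01  1.43618696e-01 -1.60124522e+01]
 [ 1.83680823e-02 -6.35040325e-01 -7.72260577e-01  7.43960517e+02]
 [ 0.00000000e+00  0.00000000e+00  0.00000000e+00  1.00000000e+00]]
```

View pics/scene0.png

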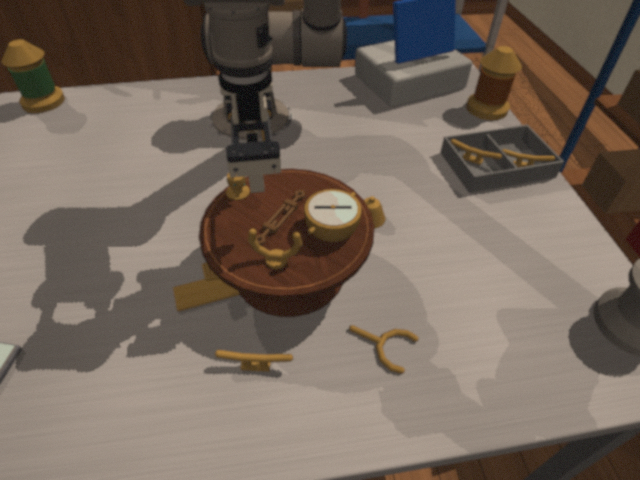

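The turntable is centred near (287,221), with the knob at (237,185). The tongue and lever point left, at about (175–240,288). The bell is at (373,210), the oarlock at (385,348) and the cleat at (254,360). Next I'll get the lever direction from a close crop.

```bash
python3 - <<'E'
from h import *
np.set_printoptions(precision=1,suppress=True)
ims=[]
for c in ["scene","side"]:
    im=cv2.imread(f"pics/{c}0.png")[240:330,150:270]
    ims.append(cv2.resize(im,None,fx=3.3,fy=3.3*1.5,interpolation=cv2.INTER_CUBIC))
    for z,r in [(8,225),(61,146)]:
        for a in (-70,-76,-82):
            p=np.array([558.5+r*np.cos(np.radians(a)),46+r*np.sin(np.radians(a)),z]); print(c,z,a,proj(c,p))
cv2.imwrite("pics/crop1.png",np.hstack(ims))
E
```

```text
scene 8 -70 [178.6 312.1]
scene 8 -76 [175.4 302.4]
scene 8 -82 [173.5 292.6]
scene 61 -70 [215.1 278. ]
scene 61 -76 [212.5 271.9]
scene 61 -82 [210.9 265.7]
side 8 -70 [167.5 327.2]
side 8 -76 [163.1 316.6]
side 8 -82 [160.3 305.7]
side 61 -70 [206.2 289.1]
side 61 -76 [202.9 282.4]
side 61 -82 [200.6 275.5]
```

View pics/crop1.png

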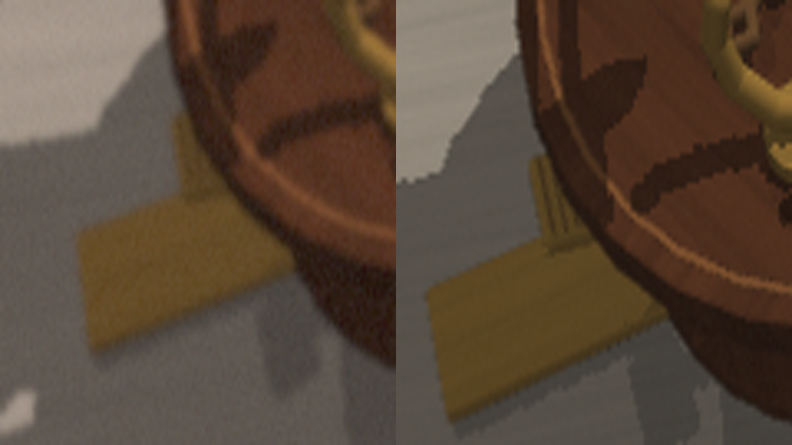

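The crop shows the tongue's outer corners at scene (173.6,287.1) and (178.2,310.7), and side (159.4,299) and (166.4,324.4). The pad's outer edge runs from scene (202.4,264.2) to (206.7,279.4).

```bash
python3 - <<'E'
from h import *
np.set_printoptions(precision=1,suppress=True)
A=np.array([558.5,46])
for c,z,q in [("scene",8,[(173.6,287.1),(178.2,310.7)]),("side",8,[(159.4,299),(166.4,324.4)]),("scene",63,[(202.4,264.2),(206.7,279.4)]),("side",63,[(190.5,272.5),(196.5,289.5)])]:
    P=[atz(c,u,z)[:2] for u in q]; d=sum(P)/2-A; e=P[1]-P[0]
    print(c,z,P,"mid az",np.degrees(np.arctan2(d[1],d[0])),np.linalg.norm(d),"edge normal az",np.degrees(np.arctan2(e[1],e[0]))-90,np.linalg.norm(e))
E
```

```text
scene 8 [array([ 576.9, -177.3]), array([ 632.3, -166.3])] mid az -78.05790765842272 222.64845937998703 edge normal az -78.78854832501831 56.50743189484616
side 8 [array([ 575.4, -178.2]), array([ 629.6, -167.1])] mid az -78.62831638928641 223.03785755870882 edge normal az -78.35695449763328 55.29921034605582
scene 63 [array([ 574.6, -113.6]), array([ 611. , -105.7])] mid az -77.56455434057864 159.40686186012107 edge normal az -77.73258364468425 37.23158469240111
side 63 [array([ 570.8, -114.6]), array([ 607.7, -106.5])] mid az -78.87653273501175 159.57275310904228 edge normal az -77.63933608705405 37.753105915143664
```

>>> send_rows(offset=[[-0.303,-0.497,0],[-0.303,-0.497,0],[-0.303,-0.497,0],[-0.303,-0.497,0],[-0.303,-0.497,0],[-0.303,-0.497,0],[-0.303,-0.497,0]], delta_rot=[[0,0,0.135],[0,0,0.135],[0,0,0.135],[0,0,0.135],[0,0,0.135],[0,0,0.135],[0,0,0.135]], grip=0.65)

```text
time: 1.68
tool_pos: [465.4, -36.3, 226.7]
tcp_rot: [3.141, -0.0, 0.725]
contact_force: [0.8, -0.6, -0.2]
grip_width: 59.9
finger_force: 0.0
```

```bash
cat > w.py <<'E'
from h import *
import sys
np.set_printoptions(precision=2,suppress=True)
o=get_obs(); print(o["time"],o["tool_pos"],o["tcp_rot"],o["joint_positions"],o["contact_force"],o["grip_width"])
im=optics.capture("wrist"); cv2.imwrite(f"pics/w{sys.argv[1]}.png",im[:,:,::-1])
for n,z in [("knob",165),("axis_top",133),("pad",61)]:
    for d in finder.pinpoint(n,"wrist")[:1]: print(n,np.array(d["uv"]),d["confidence"],atz("wrist",d["uv"],z))
E
python3 w.py 1
```

```text
1.675 [465.39 -36.33 226.75] [ 3.14 -0.    0.72] [-0.24  0.24  1.68  0.    1.23  0.6 ] [ 0.78 -0.63 -0.21] 59.93742436009535
knob [318.7 260.2] 0.65 [464.01 -37.76 165.  ]
```

>>> send_rows(offset=[[0,0,0.4],[0,0,0.655],[0,0,0.655]], delta_rot=[[0,0,0],[0,0,0],[0,0,0]])

```text
time: 2.25
tool_pos: [464.0, -36.0, 146.5]
tcp_rot: [-3.138, 0.003, 0.723]
contact_force: [0.3, 0.3, 0.4]
grip_width: 59.6
finger_force: 0.0
```

>>> send_rows(offset=[[0,0,0],[0,0,0],[0,0,0],[0,0,0]], delta_rot=[[0,0,0],[0,0,0],[0,0,0],[0,0,0]], grip=0.2)

```text
time: 2.75
tool_pos: [465.9, -36.4, 149.0]
tcp_rot: [3.14, -0.001, 0.723]
contact_force: [-0.8, 0.8, 5.5]
grip_width: 33.7
finger_force: 30.0
```

```bash
python3 look.py 2 axis_top; python3 - <<'E'
from h import *
np.set_printoptions(precision=3,suppress=True)
o=get_obs(); p=o["tool_pos"]; print(p,o["tcp_rot"],o["contact_force"],o["grip_width"],o["finger_force"])
A=np.array([558.6,45.8]); R=Rn.from_euler("xyz",o["tcp_rot"]).as_matrix()
d=p[:2]-A; r=np.hypot(*d); a0=np.arctan2(d[1],d[0]); a1=np.radians(-78.3)
print(r,np.degrees(a0))
for s in np.linspace(0,1,9)[1:]:
    a=a0+s*(a1-a0); q=A+125*np.array([np.cos(a),np.sin(a)])
    print(R.T@np.array([*(q-p[:2]),0])/120, -s*(a1-a0)/2/np.pi)
E
```

```text
axis_top scene [288.2 222.3] 0.71 [559.2  48.7 133. ]
axis_top side [282.  226.3] 0.69 [559.5  45.5 133. ]
   tri [542.8  48.7 115.3] [np.float64(1.5083613817441024), np.float64(1.5083613817440542)]
[465.896 -36.425 149.03 ] [ 3.14  -0.001  0.723] [-1.106 -0.611  5.726] 33.41055952517769 30.00089943408966
123.91488263145538 -138.4283014121967
[0.    0.136 0.   ] -0.02087788243479052
[0.027 0.27  0.   ] -0.04175576486958104
[0.072 0.399 0.001] -0.06263364730437156
[0.133 0.521 0.001] -0.08351152973916208
[0.209 0.635 0.001] -0.10438941217395259
[0.299 0.737 0.001] -0.1252672946087431
[0.403 0.826 0.002] -0.14614517704353364
[0.516 0.902 0.002] -0.16702305947832416
```

>>> send_rows(offset=[[0.0,0.136,0],[0.027,0.27,0],[0.072,0.399,0],[0.133,0.521,0],[0.209,0.635,0],[0.299,0.737,0],[0.403,0.826,0],[0.516,0.902,0]], delta_rot=[[0,0,-0.021],[0,0,-0.042],[0,0,-0.063],[0,0,-0.084],[0,0,-0.104],[0,0,-0.125],[0,0,-0.146],[0,0,-0.167]])

```text
time: 3.95
tool_pos: [583.9, -75.6, 149.1]
tcp_rot: [3.141, -0.001, 1.776]
contact_force: [-2.1, 6.6, 7.6]
grip_width: 33.5
finger_force: 30.0
```

>>> send_rows(offset=[[0,0,0],[0,0,0]], delta_rot=[[0,0,0],[0,0,0]])

```text
time: 4.2
tool_pos: [583.7, -75.6, 149.1]
tcp_rot: [3.14, -0.001, 1.773]
contact_force: [-2.2, 4.0, 6.8]
grip_width: 33.3
finger_force: 30.0
```

>>> send_rows(offset=[[0,0,0],[0,0,0],[0,0,0]], delta_rot=[[0,0,0],[0,0,0],[0,0,0]], grip=0.6)

```text
time: 4.58
tool_pos: [583.3, -76.8, 147.9]
tcp_rot: [-3.141, -0.0, 1.772]
contact_force: [0.1, -0.3, 0.0]
grip_width: 54.3
finger_force: 0.0
```

Released. Next I'll go straight up, back off outward (tool −x) and check.

>>> send_rows(offset=[[0,0,-0.4],[0,0,-0.7],[-0.5,0,-0.9],[-1,0,-0.9],[-1,0,-0.9]], delta_rot=[[0,0,0],[0,0,0],[0,0,0],[0,0,0],[0,0,0]])

```text
time: 5.2
tool_pos: [607.2, -198.6, 255.3]
tcp_rot: [-3.141, 0.001, 1.767]
contact_force: [0.0, 0.4, -0.7]
grip_width: 55.2
finger_force: 0.0
```

```bash
python3 look.py 3 knob axis_top pad stand; python3 - <<'E'
from h import *
o=get_obs(); print(o["time"],o["tool_pos"],o["tcp_rot"],o["joint_positions"])
E
```

```text
knob scene [211.7 232.3] 0.68 [595.  -80.9 165. ]
knob side [209.6 235.8] 0.79 [586.6 -68.5 165. ]
   tri [659.8 -65.8 239. ] [np.float64(6.575374249098448), np.float64(6.575374249098283)]
axis_top scene [290. 224.] 0.65 [563.8  51.4 133. ]
axis_top side [280.8 228.1] 0.85 [563.  43. 133.]
   tri [515.   51.8  80.9] [np.float64(3.942249657983718), np.float64(3.942249657983735)]
pad scene [208.4 270.2] 0.6 [ 588.7 -103.    61. ]
pad side [201.5 279.3] 0.72 [587.  -97.6  61. ]
pad side [382.5 347. ] 0.67 [767.2 163.9  61. ]
   tri [617.5 -95.1  98.4] [np.float64(2.613065185659979), np.float64(2.613065185660024)]
stand scene [285.6 269.7] 0.76 [559.5  38.9   0. ]
stand side [290.2 274.5] 0.87 [560.6  55.    0. ]
   tri [695.2  34.1 176.9] [np.float64(5.422280897829889), np.float64(5.422280897829773)]
5.7 [ 607.44128093 -193.3863411   256.39100144] [3.14129595e+00 2.08007140e-04 1.77295647e+00] [-4.28355349e-01  5.38181687e-01  1.12968901e+00  6.94641191e-06
  1.47335966e+00 -6.30516195e-01]
```

```bash
python3 - <<'E'
from h import *
a=[cv2.resize(cv2.imread(f"pics/{c}3.png")[150:350,130:400],None,fx=1.48,fy=2.2,interpolation=cv2.INTER_CUBIC) for c in("scene","side")]
cv2.imwrite("pics/c3.png",np.hstack(a))
for c in("scene","side"):
  for r,z in((125,165),(125,133)): 
    a=np.radians(-78.3); print(c,proj(c,np.array([558.6+r*np.cos(a),45.8+r*np.sin(a),z])))
E
```

```text
scene [214.31364678 227.22889013]
scene [217.15940631 240.13267911]
side [204.07078311 235.26947734]
side [207.34374547 248.65674087]
```

View pics/c3.png

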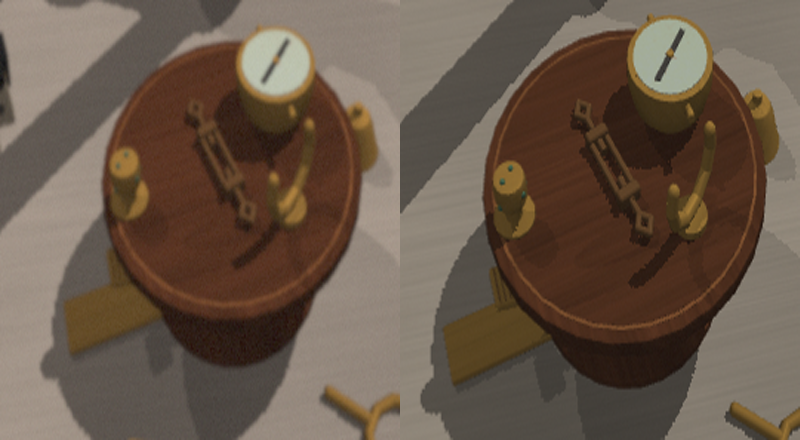

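In the crop the knob grip sits at scene (213.8,226.4) and side (203,233). The prediction for platter angle 0 was (214.3,227.2) and (204,235.3), so it's aligned within about 1.5°. Now I'll tilt the tool, outside the rim, with the fingers shut.

>>> send_rows(offset=[[-0.13,0,0.2],[-0.13,0,0.4],[-0.13,0,0.6],[-0.13,0,0.8],[-0.13,0,0.88],[-0.13,0,0.88],[-0.13,0,0.88]], delta_rot=[[0,0.029,0],[0,0.058,0],[0,0.087,0],[0,0.116,0],[0,0.143,0],[0,0.143,0],[0,0.143,0]], grip=0)

```text
time: 6.58
tool_pos: [611.1, -209.1, 151.9]
tcp_rot: [3.139, -0.894, 1.775]
contact_force: [0.2, 0.5, 0.2]
grip_width: 0.5
finger_force: 0.0
```

```bash
cat > g.py <<'E'
from h import *
import sys
np.set_printoptions(precision=3,suppress=True)
o=get_obs(); p=o["tool_pos"]; R=Rn.from_euler("xyz",o["tcp_rot"]).as_matrix()
A=np.array([558.6,45.8]); a=np.radians(-78.3); u=np.array([np.cos(a),np.sin(a)]); n=np.array([-u[1],u[0]])
print(o["time"],p,"r",(p[:2]-A)@u,"lat",(p[:2]-A)@n,"F",o["contact_force"],"grip",o["grip_width"],"\n q",o["joint_positions"],"\n tool z",R[:,2]@[*u,0],R[:,2]@[*n,0],R[2,2],"tool y",R[:,1])
for s in sys.argv[1:]:
    r,z=map(float,s.split(",")); print(s,R.T@(np.array([*(A+u*r),z])-p)/120)
E
python3 g.py 230,82 154,82 154,68 154,55 154,46
```

```text
6.575 [ 611.128 -209.139  151.908] r 260.2946410046192 lat -0.2614490306329452 F [0.175 0.483 0.178] grip 0.52203126857936 
 q [-0.696  1.04   0.751  0.579  2.046 -0.818] 
 tool z -0.7794249393846252 0.0029647843393681614 -0.6264886063761209 tool y [0.98  0.201 0.002]
230,82 [-0.296  0.001  0.562]
154,82 [ 0.101 -0.001  1.055]
154,68 [ 0.01  -0.001  1.128]
154,55 [-0.075 -0.001  1.196]
154,46 [-0.133 -0.002  1.243]
```

>>> send_rows(offset=[[-0.15,0,0.28],[-0.296,0,0.562],[-0.296,0,0.562]], delta_rot=[[0,0,0],[0,0,0],[0,0,0]])

```text
time: 6.95
tool_pos: [604.4, -177.3, 82.3]
tcp_rot: [-3.142, -0.897, 1.775]
contact_force: [0.0, -0.8, 0.9]
grip_width: 0.5
finger_force: 0.0
```

```bash
python3 g.py 200,82 154,82 154,68
```

```text
6.95 [ 604.387 -177.281   82.344] r 227.73129054475015 lat -0.4022184553692772 F [ 0.019 -0.836  0.947] grip 0.5342847309815802 
 q [-0.669  1.061  0.904  0.556  1.889 -0.897] 
 tool z -0.781151325904968 -6.495875249222971e-06 -0.6243417381488393 tool y [ 0.979  0.203 -0.   ]
200,82 [0.142 0.003 0.182]
154,82 [0.381 0.003 0.482]
154,68 [0.29  0.003 0.555]
```

>>> send_rows(offset=[[0.08,0,0.1],[0.142,0,0.182],[0.22,0,0.28],[0.3,0,0.38],[0.381,0,0.482],[0.381,0,0.482],[0.381,0,0.482]], delta_rot=[[0,0,0],[0,0,0],[0,0,0],[0,0,0],[0,0,0],[0,0,0],[0,0,0]])

```text
time: 7.82
tool_pos: [590.6, -108.1, 82.5]
tcp_rot: [3.137, -0.895, 1.776]
contact_force: [-0.3, 0.7, 0.4]
grip_width: 0.3
finger_force: 0.0
```

```bash
python3 look.py 4 pad; python3 g.py 154,68 154,60 154,54 154,48; python3 - <<'E'
from h import *
a=[cv2.resize(cv2.imread(f"pics/{c}4.png")[180:360,130:310],None,fx=2.2,fy=2.5,interpolation=cv2.INTER_CUBIC) for c in("scene","side")]
cv2.imwrite("pics/c4.png",np.hstack(a))
E
```

```text
pad scene [212.8 269.8] 0.6 [589.  -95.1  61. ]
pad side [202.  279.7] 0.52 [588.  -96.8  61. ]
   tri [568.9 -99.3  36.2] [np.float64(0.5291066149265533), np.float64(0.5291066149265267)]
8.025 [ 589.859 -107.853   80.708] r 156.79982495660857 lat -0.5490127881136313 F [ 0.393 -0.517 -0.302] grip 0.5117601744484018 
 q [-0.608  0.974  1.114  0.582  1.754 -0.914] 
 tool z -0.7819431138109302 0.0032352934487531325 -0.6233413989460086 tool y [0.98  0.199 0.001]
154,68 [-0.068  0.004  0.084]
154,60 [-0.12   0.004  0.126]
154,54 [-0.159  0.004  0.157]
154,48 [-0.199  0.004  0.188]
```

View pics/c4.png

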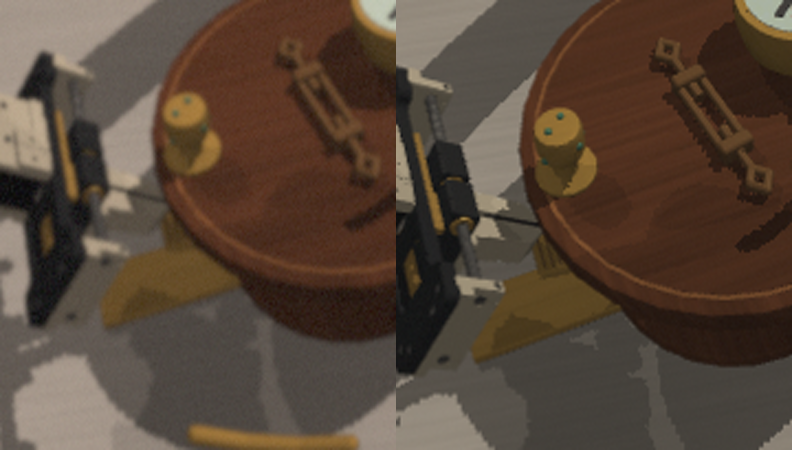

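The fingertips (scene crop ~(160,195)) are going in under the rim above the pad, clear of the knob and the platter. Now I'll press down in steps.

>>> send_rows(offset=[[-0.046,0,0.036],[-0.091,0,0.073],[-0.137,0,0.109],[-0.162,0,0.13],[-0.162,0,0.13]], delta_rot=[[0,0,0],[0,0,0],[0,0,0],[0,0,0],[0,0,0]])

```text
time: 8.65
tool_pos: [590.0, -108.7, 54.8]
tcp_rot: [3.141, -0.896, 1.771]
contact_force: [0.6, -3.4, -0.1]
grip_width: 0.7
finger_force: 1.3
```

```bash
python3 g.py 154,48
```

```text
8.65 [ 589.965 -108.718   54.788] r 157.66837477849305 lat -0.6210947366513648 F [ 0.561 -3.389 -0.138] grip 0.7383800117680586 
 q [-0.609  1.007  1.12   0.578  1.721 -0.936] 
 tool z -0.7808287045831533 0.004183526260005326 -0.6247311679490839 tool y [0.98  0.198 0.001]
154,48 [-0.025  0.005  0.059]
```

The force is outward only (−y), so the tip is sliding down outside the pad's outer edge. I'll lift and go in further.

```bash
python3 g.py 160,60 160,79 142,77
```

```text
8.65 [ 589.965 -108.718   54.788] r 157.66837477849305 lat -0.6210947366513648 F [ 0.561 -3.389 -0.138] grip 0.7383800117680586 
 q [-0.609  1.007  1.12   0.578  1.721 -0.936] 
 tool z -0.7808287045831533 0.004183526260005326 -0.6247311679490839 tool y [0.98  0.198 0.001]
160,60 [ 0.022  0.005 -0.042]
160,79 [ 0.145  0.005 -0.141]
142,77 [ 0.226  0.005 -0.014]
```

>>> send_rows(offset=[[0.022,0.005,-0.042],[0.08,0.005,-0.09],[0.145,0.005,-0.141],[0.145,0.005,-0.141],[0.185,0.005,-0.08],[0.226,0.005,-0.014],[0.226,0.005,-0.014]], delta_rot=[[0,0,0],[0,0,0],[0,0,0],[0,0,0],[0,0,0],[0,0,0],[0,0,0]])

```text
time: 9.52
tool_pos: [586.7, -90.4, 77.7]
tcp_rot: [-3.14, -0.9, 1.772]
contact_force: [-0.4, 0.3, 0.4]
grip_width: 0.4
finger_force: 0.0
```

```bash
python3 g.py 142,62 142,54 142,50 142,47
```

```text
9.525 [586.7   -90.436  77.658] r 139.1033205994852 lat -0.11073000488023894 F [-0.438  0.276  0.414] grip 0.4295085355039288 
 q [-0.59   0.962  1.156  0.59   1.725 -0.918] 
 tool z -0.7830186742954601 0.0010229948325901671 -0.6219973546456226 tool y [ 0.98   0.201 -0.001]
142,62 [-0.117  0.001  0.062]
142,54 [-0.169  0.001  0.104]
142,50 [-0.195  0.001  0.124]
142,47 [-0.215  0.001  0.14 ]
```

>>> send_rows(offset=[[-0.06,0,0.03],[-0.117,0,0.062],[-0.143,0,0.083],[-0.143,0,0.083]], delta_rot=[[0,0,0],[0,0,0],[0,0,0],[0,0,0]])

```text
time: 10.02
tool_pos: [587.5, -94.6, 57.6]
tcp_rot: [-3.141, -0.899, 1.771]
contact_force: [-0.1, 0.4, 0.4]
grip_width: 0.7
finger_force: 0.0
```

```bash
python3 g.py 142,54 142,50 142,47 142,44
```

```text
10.025 [587.494 -94.578  57.635] r 143.32089421147728 lat -0.17312454290366597 F [-0.088  0.444  0.42 ] grip 0.6589721926662868 
 q [-0.594  0.991  1.151  0.586  1.705 -0.934] 
 tool z -0.7828370748846966 0.002213941442084587 -0.6222227998468582 tool y [ 0.98   0.199 -0.001]
142,54 [-0.017  0.001  0.027]
142,50 [-0.043  0.001  0.048]
142,47 [-0.063  0.001  0.064]
142,44 [-0.082  0.001  0.079]
```

```bash
python3 look.py 5 pad; python3 - <<'E'
from h import *
a=[cv2.resize(cv2.imread(f"pics/{c}5.png")[210:330,140:260],None,fx=3.3,fy=4.5,interpolation=cv2.INTER_CUBIC) for c in("scene","side")]
cv2.imwrite("pics/c5.png",np.clip(np.hstack(a)*1.5,0,255).astype(np.uint8))
E
```

```text
pad scene [208.1 276.7] 0.49 [ 603.7 -103.6   61. ]
pad side [201.7 284.2] 0.63 [597.2 -97.8  61. ]
   tri [ 603.8 -100.1   65.4] [np.float64(4.010292833173911), np.float64(4.0102928331739145)]
```

View pics/c5.png

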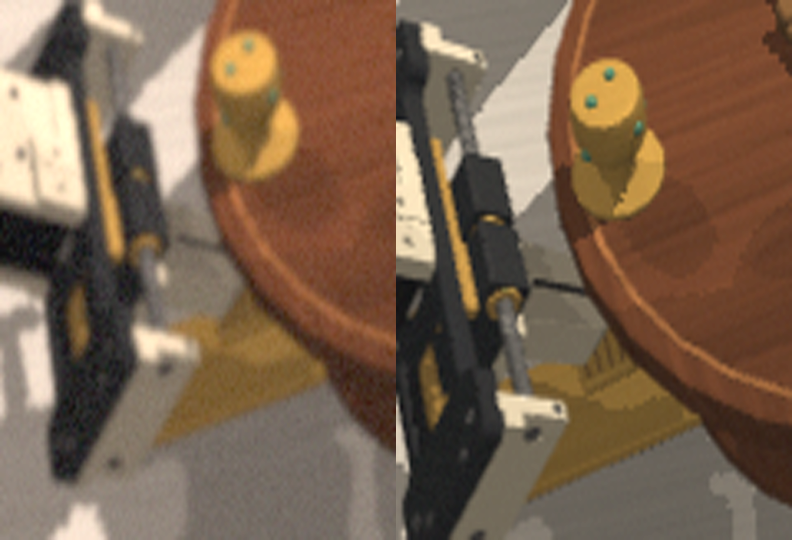

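The pad shows lower than before (side ~(205,289)), so the first press may have latched it already. I'll keep pressing from this better position to make sure.

>>> send_rows(offset=[[-0.017,0,0.027],[-0.043,0,0.048],[-0.063,0,0.064],[-0.063,0,0.064]], delta_rot=[[0,0,0],[0,0,0],[0,0,0],[0,0,0]])

```text
time: 10.72
tool_pos: [587.7, -93.1, 48.7]
tcp_rot: [3.139, -0.9, 1.774]
contact_force: [-0.1, -1.5, 7.8]
grip_width: 0.1
finger_force: 4.0
```

```bash
python3 g.py 142,47 142,44 142,41
```

```text
10.725 [587.673 -93.08   48.731] r 141.88982097595488 lat 0.30638833639019564 F [-0.142 -1.509  7.803] grip 0.1124454591047704 
 q [-0.593  1.002  1.156  0.587  1.691 -0.943] 
 tool z -0.783207596702868 0.003291432258792532 -0.621751579765266 tool y [0.98  0.2   0.001]
142,47 [-0.012 -0.003  0.008]
142,44 [-0.031 -0.003  0.024]
142,41 [-0.051 -0.003  0.039]
```

>>> send_rows(offset=[[-0.012,0,0.01],[-0.025,0,0.02],[-0.025,0,0.02]], delta_rot=[[0,0,0],[0,0,0],[0,0,0]])

```text
time: 11.1
tool_pos: [587.8, -92.9, 47.2]
tcp_rot: [3.137, -0.902, 1.776]
contact_force: [-1.5, -1.6, 17.5]
grip_width: 0.3
finger_force: 8.5
```

>>> send_rows(offset=[[-0.01,0,0.008],[-0.01,0,0.008]], delta_rot=[[0,0,0],[0,0,0]])

```text
time: 11.35
tool_pos: [587.8, -92.9, 46.9]
tcp_rot: [3.135, -0.903, 1.778]
contact_force: [-2.8, -2.1, 23.0]
grip_width: 0.5
finger_force: 11.3
```

```bash
python3 g.py 143,62 150,75 200,90 260,130
```

```text
11.35 [587.788 -92.854  46.876] r 141.69264966293753 lat 0.4646259557713279 F [-2.844 -2.083 22.957] grip 0.4668944920878348 
 q [-0.593  1.006  1.155  0.588  1.691 -0.948] 
 tool z -0.7849632679937069 0.004012610504232246 -0.6195293107332219 tool y [0.98  0.201 0.004]
143,62 [ 0.092 -0.003 -0.087]
150,75 [ 0.141 -0.003 -0.2  ]
200,90 [-0.019 -0.001 -0.604]
260,130 [-0.067  0.001 -1.203]
```

The lever is firmly at its stop: the force rises steeply with no further travel. Now I'll lift off and withdraw.

>>> send_rows(offset=[[0.046,0,-0.044],[0.092,0,-0.087],[0.141,0,-0.2],[0.06,0,-0.4],[-0.019,0,-0.604],[-0.019,0,-0.95],[-0.019,0,-0.95]], delta_rot=[[0,0,0],[0,0,0],[0,0,0],[0,0,0],[0,0,0],[0,0,0],[0,0,0]])

```text
time: 12.22
tool_pos: [606.3, -185.0, 112.8]
tcp_rot: [3.137, -0.894, 1.773]
contact_force: [1.1, 0.4, -1.0]
grip_width: 0.2
finger_force: 0.0
```

>>> send_rows(offset=[[0.2,0,-0.4],[0.4,0,-0.8],[0.4,0,-0.9],[0.4,0,-0.9]], delta_rot=[[0,0,0],[0,0,0],[0,0,0],[0,0,0]])

```text
time: 12.72
tool_pos: [616.5, -235.6, 215.8]
tcp_rot: [3.141, -0.898, 1.772]
contact_force: [0.0, 0.6, 0.3]
grip_width: 0.5
finger_force: 0.0
```

```bash
python3 look.py 6 pad knob oarlock bell cleat; python3 g.py; python3 - <<'E'
from h import *
a=[cv2.resize(cv2.imread(f"pics/{c}6.png")[200:330,140:270],None,fx=3,fy=4.5,interpolation=cv2.INTER_CUBIC) for c in("scene","side")]
cv2.imwrite("pics/c6.png",np.clip(np.hstack(a)*1.5,0,255).astype(np.uint8))
E
```

```text
pad scene [209.5 273.6] 0.7 [ 596.9 -101.1   61. ]
pad scene [365.3 218.1] 0.28 [499.6 209.6  61. ]
pad side [199.2 285.2] 0.63 [ 598.4 -102.    61. ]
   tri [ 605.1 -100.2   70.5] [np.float64(0.7211078033244965), np.float64(0.7211078033244835)]
knob scene [215.2 226.3] 0.75 [582.  -75.1 165. ]
knob scene [286.9 223.1] 0.48 [592.   43.9 165. ]
knob side [207.2 233.4] 0.91 [581.1 -71.7 165. ]
   tri [599.4 -71.2 183.8] [np.float64(1.6259013008456844), np.float64(1.6259013008457177)]
oarlock scene [373.8 336.6] 0.86 [733.1 176.8   0. ]
oarlock side [379.7 344.4] 0.64 [731.3 176.8   0. ]
   tri [715.5 184.7 -31.5] [np.float64(0.284394229509929), np.float64(0.2843942295098842)]
bell scene [367.5 219.2] 0.68 [445.1 232.8   0. ]
bell side [369.3 213.3] 0.62 [438.6 238.9   0. ]
   tri [427.  241.2 -16. ] [np.float64(3.4134869699845907), np.float64(3.4134869699844113)]
cleat scene [255.3 367.3] 0.75 [760.6 -34.9   0. ]
cleat side [253.1 383.8] 0.87 [759.4 -37.6   0. ]
cleat side [280.5 227.9] 0.55 [444.   55.3   0. ]
   tri [738.4 -38.1 -43.9] [np.float64(0.8890450874225384), np.float64(0.8890450874224957)]
13.325 [ 616.41  -235.501  216.125] r 287.17916352188803 lat -0.4349588361269252 F [-0.236 -0.11   1.055] grip 0.41982291706054714 
 q [-0.717  1.051  0.555  0.635  2.213 -0.711] 
 tool z -0.7823770094139333 0.0024360660588578532 -0.6228003538234921 tool y [0.98 0.2  0.  ]
```

View pics/c6.png

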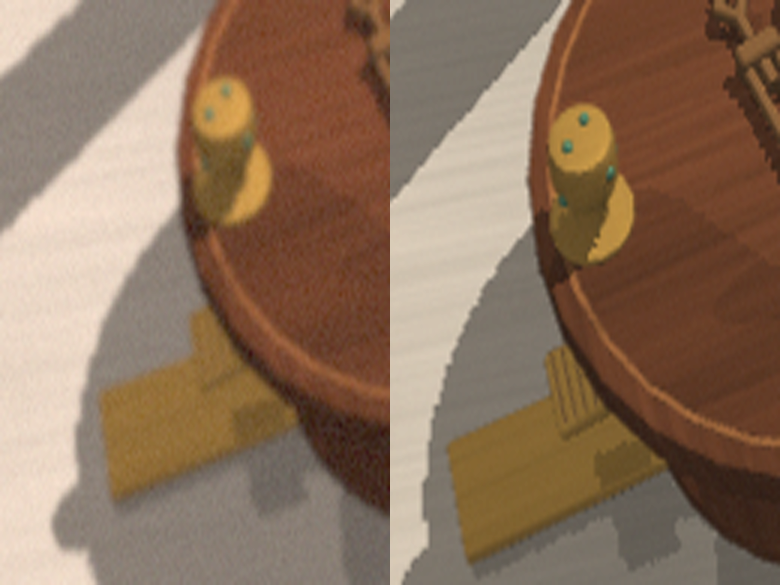

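The pad's outer edge is now at side (192,279)–(198,297). That is about 7 px, or roughly 17 mm, lower than at the start with nothing touching it, which fits the latched angle of about 0.3. The knob is still above the lever, and the loose goods are where they were.

```bash
python3 -c "
from h import *
print(ticket.close_job())"
```

```text
the job is handed in; nothing more can be done
None
```

The job is handed in: the knob stands above the lever, the pad stays down by itself about 17 mm lower (latched), the arm is clear, and the loose brass goods show no movement in the camera checks.

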